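Unlock the sculptor's tool case

TASK

Unlock the tool case: gently slide the safety tab out, towards its stop post, until it is quite clear of the latch lever, without ramming it; then lift the latch lever until it stands upright, and let go so that it stays up. Do not pry at the lever while the tab still blocks it, and leave the other things where they are.

Things in the scene. Friction and masses are not known exactly. Their poses are not given: they have to be found in the camera images.
- case: Flat grey tool case, fixed, 240 (x) x 340 (y) x 75 mm tall; origin: centre of its underside; x points away from the robot when unturned. Grey front deck, top at z 75; behind it a dark steel lid sheet (x 11 to 117, top z 78.5) that does not move. On the deck is the steel catch: safety tab, latch lever and stop post.
- catch_centre (a point): Point P on the deck's top, at (-15, -40, 75) mm in the case's axes, which it shares; offsets called 'from P' are mm along them. The tab runs in guides fixed to the case, just as given. Latch lever and stop post share an adjustable keeper plate: as one they sit shifted by up to 11 mm in y, 4 mm in x and turned 0.02 rad from what is given.
- tab_grip (a point): Middle of the tab's black upright grip (14 x, 12 y; z 24 to 49 from P). With the tab at 0 it is at (-2, 61, 36) from P. The grip stands on the tab's steel block (x -12 to 8, y 30 to 75, z 5 to 24 from P, tab at 0), from which a flat tongue (x -8 to 4, y -7.5 to 30, z 18 to 24) reaches over the lever. Moves with the tab.
- tab (a joint): Safety tab, m: starts at 0 to 0.002, grows as it slides along the case's +y. Drags with 3 N, stays where left. Its block's end meets the rigid stop post at 0.019 plus the keeper's y shift (so 0.008 to 0.030). The tongue is clear of the lever only in the last 2 mm before the post: go by feel. The fingers must not load the tab, pushing or pinching, with over 18 N.
- stop_nominal (a point): Where the middle of the stop post's near face would be were the keeper plate not shifted: (-2, 94, 14) from P. The post is steel, 12 x 9 mm, top at z 22 from P. Its near face is always 94 mm to +y of the lever's middle line; the real post may be 11 mm either way in y.
- latch (a joint): Steel latch lever, rad: 0 flat, 1.57 upright, ends at 1.6. From P (keeper not shifted): hinge along y at x -30, z 14; bar y -9 to 9, z 11 to 17, to x 46; on it an upright paddle to grip, x 20 to 32, y -9 to 9, z 17 to 54, which swings up and to -x. Hinge drags 0.12 N m, stays where left. Under the tab it rises 0.05 rad, then jams: never press it on the tab with over 15 N.
- model: Dark brown clay model of a bottle, 88 mm across, 130 tall, loose; origin: centre of its underside. Leave alone.
- spatula: Spatula, 170 mm long, loose, lying on the case's lid; origin: centre of its underside. Leave alone.
- pot: White ceramic cup, 84 mm across, 95 tall, loose; origin: centre of its underside. Leave alone.
- saw: Small hand saw with black handle, 350 mm long, loose, flat on the table; origin: underside, where handle nears blade. Leave alone.

How it is judged (in metres and radians):
On the way:
1. the tab has been slid out while the latch lever is still down (value of joint tab above 0.0055 m and value of joint latch below 0.15 rad), for 0.1 s.
At the end, for the whole second after the job is handed in: The latch lever stands upright (over 1.3 rad of 1.57), still and let go, and the tab is still slid out from over it (over 5.5 mm) (value of joint latch above 1.3 rad and velocity of joint latch between -0.05 and 0.05 rad/s and value of joint tab above 0.0055 m); the robot touches nothing.
It fails at once if the fingers load the tab with more than 18 N (contact force between the fingers and tab above 18 N).
It fails at once if the lever is pried against the tab with more than 15 N (contact force between latch and tab above 15 N).
It fails at once if another thing is shifted by more than 20 mm (distance of any of model, spatula, pot, saw from where it was at the start of the episode above 0.02 m).
It also fails if it takes over 54 s, if anything falls off the work surface, if the arm or the gripper's body presses on something with over 40 N, if the wrist force passes 120 N, or if a joint passes its speed limit or range.

ROBOT

A 6-joint arm with a two-finger parallel gripper is mounted at the origin on the work surface. World frame = base frame: x ahead of the robot, y to its left, z up, the work surface at z = 0. Lengths are in mm, angles in rad, forces in N, time in s.
With the tool pointing down it reaches from about 425 to 925 mm from the base axis. Payload 12.5 kg.
Tool frame: the origin (TCP) lies at the very end of the fingers, on their centre line; the grasp point (between the pads) lies 19 mm behind it; z points along the fingers, y is the line along which they close (so a half turn about z gives the same grasp; the last joint's range is limited). The gripper opens to 85 mm and grips with 20 to 120 N. Pads are 22 mm wide; open, the fingers measure 114 mm over their backs; the gripper's body (76 mm by 85 mm) begins 54 mm behind the grasp point. The pads swing forward as they close: fully open they stand 13 mm farther back than shut.
Start: joints at [1.201, 0.491, 1.559, -0, 1.092, -0.106], TCP at [162.951, 603.4, 231.327] pointing down, gripper open.
Joint ranges: [-3.1, 3.1], [-0.84, 2.19], [0.05, 2.79], [-1.13, 4.28], [0.06, 2.93], [-2.69, 2.69]. Speed limits (rad/s): [2.22, 2.22, 2.79, 3.14, 3.14, 3.14].

INTERFACE

Orientations are given as a rotation vector (axis times angle).
In Python, from station import state, get_image, job_done gives the robot as it stands.
- The arm moves only by the tool play_rows, never from a script. Its argument "steps" is a list of rows, each a list of 3 entries, a list of its own where there are three numbers: the shift along the world's x, y, z normalised to -1 to 1, where 1 is 20 mm, then the turn, a rotation vector about the world's x, y, z normalised to -1 to 1, where 1 is pi/2 rad, then the opening, from 0 (shut) to 1 (fully open). A call has 1 to 12 rows; each row shifts and turns the commanded pose from where the row before left it; what a row does not reach is not made up. A row lasts 1/10 s, in which the tool goes at most 50 mm and 8.59 degrees, less where a joint would pass 70% of its speed; a pose out of reach is approached as far as the arm can. A call with a number of a shift or a turn outside -1 to 1 is refused whole. A call with a gripper value outside its range is refused whole. The fingers move at their own pace and stop on an object; "newtons" is the grip in N (left out, the last holds). Time passes only in rows, so rows that do not move let the fingers close. It gives the time, the measured TCP pose, the force, the opening and the grip force at its end, in the units of the state.
- state(): the state, without advancing time (a new reading comes with each control period).
- get_image(name): name is "scene" or "top" or "wrist"; returns a dict with "pixels" (384x512x3 uint8, red, green, blue), "z_map" (384x512 float32, mm along the optical axis (not along the pixel's ray), 0 where there is no reading), "fx", "fy", "cx", "cy" (pixels), "R" (3x3) and "t" (3): a world point X has camera coordinates R X + t. Camera axes: x right, y down, z forward; pixel columns grow to the right and rows downward; lengths in mm; the calibration is good to about 2 mm. The wrist camera is an equidistant fisheye: a pixel r from the principal point sees the ray r / f radians off the axis. A picture is of the moment at which its call begins.
- job_done(): hands the job in; it is judged then, once.
The state is a dict: "time_s": time; "qpos": joint angles; "qd": joint speeds; "effort": joint torques, N m; "tool_pos": TCP position; "tcp_rot": TCP orientation; "force": force on the tool from outside, world axes, zero at the start; "moment": the same for the moment, N m; "gripper_width": finger opening in mm; "grip_force": force on a finger pad.
Only numpy, scipy, OpenCV 4.12 (cv2) and the standard library are available. Lean on these libraries where they do the work, as an engineer would, in place of code of your own. Each camera call takes 0.05 s, during which the arm holds its last target. There are 200 camera calls.

## Working session

There is one attempt and no reset: what is moved stays moved. The work goes in short steps, Python scripts to look and compute and a tool call to move; the robot and the scene stay as the last step left them, time stands still between calls to the robot, and variables do not carry over. Pictures are saved under pics/ and viewed, at most 10 in all, crops included, and the job is handed in when it is done.

Besides the shell and the picture viewer there is one more tool, called after "Call:" as name(argument=value, ...), one argument or row to a line, values as JSON. play_rows: Moves the arm, as the interface text tells. Its arguments: {"type":"object","properties":{"steps":{"type":"array"},"newtons":{"type":"number"}},"required":["steps"]}

```bash
mkdir -p pics
cat > h.py <<'E'
import numpy as np,cv2
from station import state,get_image,job_done
def cloud(im):
    z=im["z_map"].astype(float);v,u=np.mgrid[:z.shape[0],:z.shape[1]]
    c=np.stack([(u-im["cx"])/im["fx"]*z,(v-im["cy"])/im["fy"]*z,z],-1)
    w=(c-im["t"])@im["R"]; w[z<=0]=np.nan
    return w
def proj(im,X):
    c=np.asarray(X)@im["R"].T+im["t"]; return np.stack([c[...,0]/c[...,2]*im["fx"]+im["cx"],c[...,1]/c[...,2]*im["fy"]+im["cy"]],-1)
E
python3 - <<'E'
from h import *
import pickle
for n in("top","scene"):
    im=get_image(n);pickle.dump(im,open(n+".pkl","wb"))
    cv2.imwrite(f"pics/{n}0.png",im["pixels"][...,::-1]); print(n,im["fx"],im["R"].round(2).tolist(),im["t"])
print(state())
im=pickle.load(open("top.pkl","rb"));w=cloud(im)
m=(w[...,2]>71)&(w[...,2]<82)
m=cv2.morphologyEx(m.astype(np.uint8),cv2.MORPH_OPEN,np.ones((3,3)))
n,l,s,c=cv2.connectedComponentsWithStats(m)
for k in range(1,n):
    if s[k,4]>300:
        p=w[l==k]; print(s[k],cv2.minAreaRect(p[:,:2].astype(np.float32)),np.median(p[:,2]))
E
```

```text
top 386.8100478638555 [[0.03, -1.0, -0.01], [-0.99, -0.03, -0.16], [0.16, 0.01, -0.99]] [ -14.35954306  452.40795761 1288.18731763]
scene 443.60997862854236 [[0.86, 0.52, 0.02], [0.34, -0.54, -0.77], [-0.39, 0.66, -0.64]] [-360.04733233  -97.77216555 1487.26970615]
{'time_s': 0.1, 'qpos': array([ 1.20139512e+00,  4.91497575e-01,  1.55939276e+00,  2.56157568e-05,
        1.09172633e+00, -1.05598629e-01]), 'qd': array([ 0.00118904, -0.00128297, -0.00299226,  0.00052487,  0.00013814,
        0.00125935]), 'effort': array([ 2.93252495e-03, -6.19454241e+01, -2.62023479e+01, -1.19296624e-04,
        2.97133447e-03,  2.90149148e-05]), 'tool_pos': array([162.86755224, 603.1924412 , 230.78577914]), 'tcp_rot': array([-4.13163371e-01, -3.11404007e+00,  1.55482238e-03]), 'force': array([ 0.71220679, -0.3319076 ,  0.15818086]), 'moment': array([ 0.05270753, -0.01555163,  0.02593248]), 'grip_force': 0.0, 'gripper_width': 85.08568856431896}
[ 197  125  112   77 4693] ((563.3843383789062, 31.465225219726562), (339.3417053222656, 245.9540252685547), 79.16433715820312) 76.4964897098246
```

View pics/top0.png

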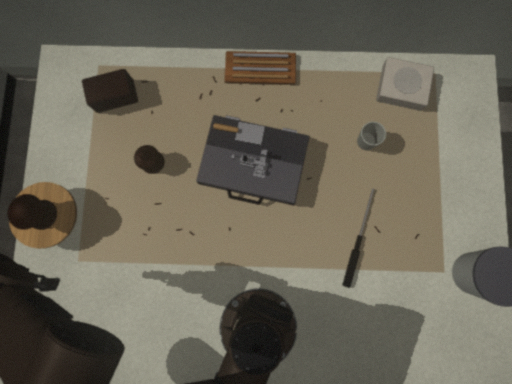

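View pics/scene0.png

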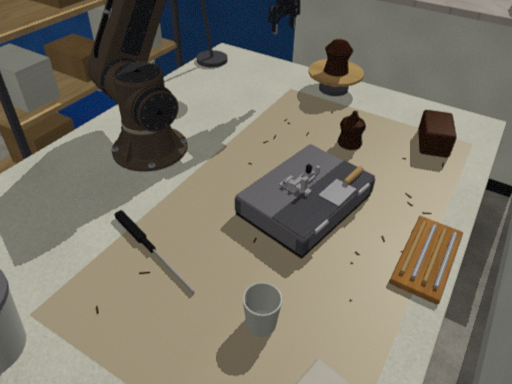

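The top view shows the case at about (253,160), with its long side (case +y) running left. The catch is near (255,160), the spatula on the lid near (240,130), the bottle at (149,158) and the cup at (372,133). In the scene view the black grip shows at (309,168). From the fit, the case centre is about (563,31), turned -0.19 rad, so P is about (541,-5,75). I'll move over it for a closer look.

Call:
play_rows(
  steps=[
    [[0.58,-0.91,0.1],[0,0,0.047],0],
    [[0.58,-0.91,0.1],[0,0,0],0],
    [[0.58,-0.91,0.1],[0,0,0],0],
    [[0.58,-0.91,0.1],[0,0,0],0],
    [[0.58,-0.91,0.1],[0,0,0],0],
    [[0.58,-0.91,0.1],[0,0,0],0],
    [[0.58,-0.91,0.1],[0,0,0],0],
    [[0.58,-0.91,0.1],[0,0,0],0],
    [[0.58,-0.91,0.1],[0,0,0],0],
    [[0.58,-0.91,0.1],[0,0,0],0],
    [[0.58,-0.91,0.1],[0,0,0],0],
  ],
  newtons=20,
)

```text
time_s: 1.2
tool_pos: [290.8, 402.3, 253.2]
tcp_rot: [-0.298, -3.127, 0.0]
force: [-0.0, -0.3, 0.1]
gripper_width: -0.1
grip_force: 0.0
```

Call:
play_rows(
  steps=[
    [[0.58,-0.91,0],[0,0,0],0],
    [[0.58,-0.91,0],[0,0,0],0],
    [[0.58,-0.91,0],[0,0,0],0],
    [[0.58,-0.91,0],[0,0,0],0],
    [[0.58,-0.91,0],[0,0,0],0],
    [[0.58,-0.91,0],[0,0,0],0],
    [[0.58,-0.91,0],[0,0,0],0],
    [[0.58,-0.91,0],[0,0,0],0],
    [[0.58,-0.91,0],[0,0,0],0],
    [[0.58,-0.91,0],[0,0,0],0],
    [[0.58,-0.91,0],[0,0,0],0],
  ],
)

```text
time_s: 2.3
tool_pos: [418.4, 202.2, 253.2]
tcp_rot: [-0.298, -3.127, 0.0]
force: [0.6, 0.1, -0.3]
gripper_width: -0.0
grip_force: 0.0
```

Call:
play_rows(
  steps=[
    [[0.4,-0.91,0],[0,0,0],0],
    [[0.4,-0.91,0],[0,0,0],0],
    [[0.4,-0.91,0],[0,0,0],0],
    [[0.4,-0.91,0],[0,0,0],0],
    [[0.4,-0.91,0],[0,0,0],0],
    [[0.4,-0.91,0],[0,0,0],0],
    [[0.4,-0.91,0],[0,0,0],0],
    [[0.4,-0.91,0],[0,0,0],0],
    [[0.4,-0.6,0],[0,0,0],0],
    [[0,0,0],[0,0,0],0],
    [[0,0,0],[0,0,0],0],
  ],
)

```text
time_s: 3.4
tool_pos: [490.0, 45.6, 253.1]
tcp_rot: [-0.299, -3.127, -0.0]
force: [0.4, -0.8, -0.4]
gripper_width: -0.1
grip_force: 0.0
```

Run:
```python
from h import *
import pickle
im=get_image("wrist");pickle.dump(im,open("w1.pkl","wb"))
cv2.imwrite("pics/w1.png",im["pixels"][...,::-1]); print(im["fx"],im["cx"],im["cy"],im["R"].round(3).tolist(),im["t"],(-im["R"].T@im["t"]).round(0))
s=state();print(s["time_s"],s["tool_pos"],s["tcp_rot"],s["force"],s["gripper_width"])
```

```text
297.3186396354542 255.45822884733954 193.71038060584138 [[0.189, 0.982, -0.001], [0.947, -0.182, 0.265], [0.261, -0.051, -0.964]] [-135.84572753 -496.07466761  275.04681383] [424.  57. 397.]
3.45 [489.84801339  45.85238979 253.18211575] [-2.97808434e-01 -3.12695587e+00 -3.06528593e-04] [ 0.04952633  0.05513884 -0.1212782 ] 0.26071246497397044
```

View pics/w1.png

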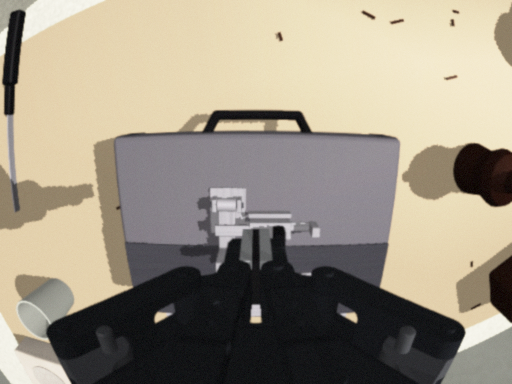

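The wrist view shows the deck with the hinge end of the catch at (228,195), the guides and tab near (270,218), and the post near (315,232). The fingers hide the grip and paddle. I'll back off to see past them.

Call:
play_rows(
  steps=[
    [[-0.6,-0.9,0.5],[0,0,0],0],
    [[-0.6,-0.9,0.5],[0,0,0],0],
    [[-0.6,-0.9,0.5],[0,0,0],0],
    [[-0.6,-0.9,0.5],[0,0,0],0],
    [[0,-0.9,0],[0,0,0],0],
    [[0,-0.9,0],[0,0,0],0],
    [[0,0,0],[0,0,0],0],
    [[0,0,0],[0,0,0],0],
  ],
)

```text
time_s: 4.25
tool_pos: [442.0, -62.0, 293.3]
tcp_rot: [-0.298, -3.127, -0.001]
force: [0.5, -0.5, -0.5]
gripper_width: 0.0
grip_force: 0.0
```

Run:
```python
from h import *
import pickle
im=get_image("wrist");pickle.dump(im,open("w2.pkl","wb"))
p=im["pixels"][...,::-1]
cv2.imwrite("pics/w2.png",cv2.resize(p[120:300,200:440],None,fx=3.3,fy=3.3,interpolation=cv2.INTER_CUBIC)); print(state()["tool_pos"])
```

```text
[442.00588519 -61.77583462 293.29065549]
```

View pics/w2.png

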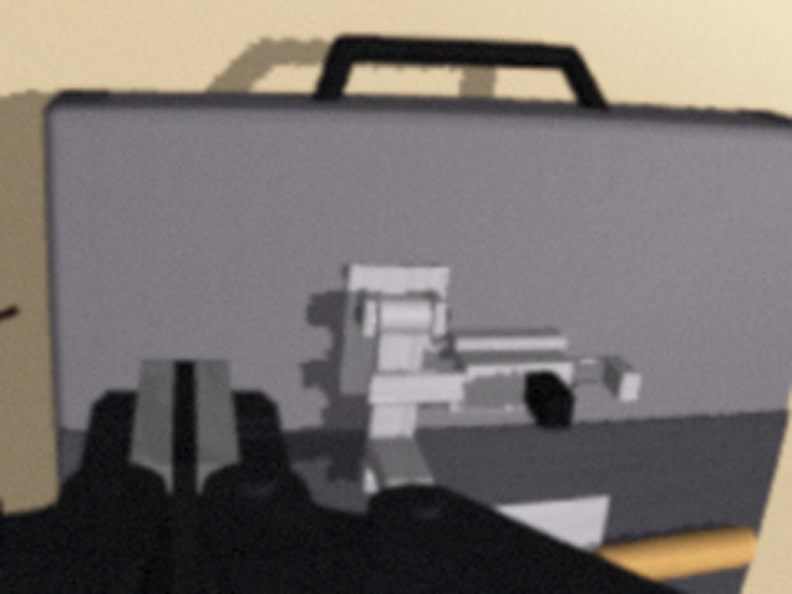

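The crop shows the hinge at (405,315), the tongue over the bar at (415,388), the paddle at (400,460), the black grip at (550,400) and the post at (622,380). Next step is turning these into positions using the fisheye model and depth.

```bash
cat >> h.py <<'E'
def fcloud(im):
    z=im["z_map"].astype(float);v,u=np.mgrid[:z.shape[0],:z.shape[1]]
    a=(u-im["cx"])/im["fx"];b=(v-im["cy"])/im["fy"];r=np.hypot(a,b)+1e-9
    k=np.tan(np.minimum(r,1.4))/r
    c=np.stack([a*k*z,b*k*z,z],-1); w=(c-im["t"])@im["R"]; w[z<=0]=np.nan
    return w
E
python3 - <<'E'
from h import *
import pickle
im=pickle.load(open("w2.pkl","rb"));w=fcloud(im)
def at(x,y):
    i,j=int(round(y/3.3+120)),int(round(x/3.3+200)); return np.nanmedian(w[i-1:i+2,j-1:j+2].reshape(-1,3),0).round(1)
for n,q in dict(deckL=(150,250),deckR=(700,200),tongue=(415,388),paddletop=(395,450),padtop2=(400,480),grip=(555,410),gript2=(548,395),post=(628,385),hinge=(405,315),bar=(395,420)).items(): print(n,at(*q))
# front edge & sides of case from height>60 in both wrist views
for f in("w1","w2"):
    im=pickle.load(open(f+".pkl","rb"));w=fcloud(im);m=(abs(w[...,2]-75)<5)&(np.hypot(w[...,0]-563,w[...,1]-31)<260)
    m[250:]=0
    p=w[m]; hull=cv2.convexHull(p[:,:2].astype(np.float32))[:,0]
    print(f,np.median(p[:,2]),p.shape)
    c,s=np.cos(-.19),np.sin(-.19);q=(p[:,:2]-[563,31])@np.array([[c,-s],[s,c]])
    fr=[(b+2.5,np.percentile(q[(q[:,1]>b)&(q[:,1]<b+5),0],1)) for b in range(-140,140,5) if ((q[:,1]>b)&(q[:,1]<b+5)).sum()>10]
    fr=np.array(fr);k=np.polyfit(fr[:,0],fr[:,1],1);print("front x=",k)
    g=q[(q[:,0]>-100)&(q[:,0]<-40)];print("y ext",np.percentile(g[:,1],[0.2,1,99,99.8]))
# catch clusters in P frame
w=fcloud(pickle.load(open("w2.pkl","rb")))[120:300,200:440]
px=pickle.load(open("w2.pkl","rb"))["pixels"][120:300,200:440]
P=np.array([563,31])+np.array([[c,-s],[s,c]])@[-15,-40];print("P",P)
q=w.copy();q[...,:2]=(w[...,:2]-P)@np.array([[c,-s],[s,c]]);q[...,2]-=75
for n,(x0,x1,y0,y1,z0,z1) in dict(grip=(-25,25,45,100,40,58),post=(-25,25,78,125,15,30),paddle=(5,50,-30,35,45,62),tongue=(-20,15,-30,25,20,30),barhinge=(-45,-12,-30,30,12,30)).items():
    m=(q[...,0]>x0)&(q[...,0]<x1)&(q[...,1]>y0)&(q[...,1]<y1)&(q[...,2]>z0)&(q[...,2]<z1)
    r=q[m]; print(n,m.sum(),np.percentile(r,[3,50,97],0).round(1).tolist() if len(r) else "")
E
```

```text
deckL [474.  -83.2  75.3]
deckR [496.1 144.7  75.9]
tongue [540.5   8.   99.1]
paddletop [561.2  -3.2 105.7]
padtop2 [561.5  -7.  127.6]
grip [548.7  55.4 124.6]
gript2 [543.4  53.9 122.2]
post [560.6  97.1  97.7]
hinge [510.2   8.2  96.7]
bar [555.3  -0.   93. ]
w1 75.89450462369089 (28373, 3)
front x= [ 3.88429136e-03 -1.19739927e+02]
y ext [-166.70446592 -162.85735298  163.55631748  167.39261426]
w2 75.70815692518238 (19246, 3)
front x= [ 4.90733760e-03 -1.19822203e+02]
y ext [-169.13837833 -166.32507526  162.1171919   166.98232127]
P [540.71558067  -5.44728598]
grip 139 [[-10.0, 56.6, 40.8], [-4.4, 61.1, 49.0], [2.9, 68.1, 50.5]]
post 74 [[-6.3, 100.3, 15.6], [-1.4, 103.2, 21.8], [5.0, 108.9, 23.7]]
paddle 66 [[19.1, -2.9, 45.3], [20.4, 3.3, 49.9], [25.1, 14.1, 54.6]]
tongue 231 [[-9.6, -4.8, 20.9], [-4.3, 9.6, 24.1], [1.9, 23.8, 25.3]]
barhinge 428 [[-37.0, -9.2, 14.1], [-29.0, 5.8, 18.7], [-13.5, 22.2, 22.4]]
```

All measurements agree with the text to about 2 mm: grip at y≈61 and 49 tall, post near face at y≈100, keeper shift about +6. The stop should come at about 25 mm. I'll go in behind the grip on its -y side with the fingers shut.

Call:
play_rows(
  steps=[
    [[0.86,0.75,-0.2],[0,0,0],0],
    [[0.86,0.75,-0.4],[0,0,0],0],
    [[0.86,0.75,-0.4],[0,0,0],0],
    [[0.86,0.75,-0.5],[0,0,0],0],
    [[0.86,0.75,-0.5],[0,0,0],0],
    [[0.86,0.75,-0.5],[0,0,0],0],
    [[0,0,-0.9],[0,0,0],0],
    [[0,0,-0.9],[0,0,0],0],
    [[0,0,-0.9],[0,0,0],0],
    [[0,0,-0.9],[0,0,0],0],
    [[0,0,-0.9],[0,0,0],0],
    [[0,0,0],[0,0,0],0],
  ],
)

```text
time_s: 5.5
tool_pos: [544.2, 28.5, 151.4]
tcp_rot: [-0.296, -3.124, -0.0]
force: [-0.1, -0.1, 0.2]
gripper_width: 0.2
grip_force: 0.0
```

Run:
```python
from h import *
a=get_image("scene")["pixels"][140:220,260:370,::-1];b=get_image("wrist")["pixels"][130:300,170:400,::-1]
a=cv2.resize(a,(400,291),interpolation=2);b=cv2.resize(b,(394,291),interpolation=2)
cv2.imwrite("pics/a3.png",np.hstack([a,b]));s=state();print(s["tool_pos"],s["force"])
```

```text
[545.37415858  28.14147711 153.5622159 ] [-0.59753365  0.46804502  0.23349466]
```

View pics/a3.png

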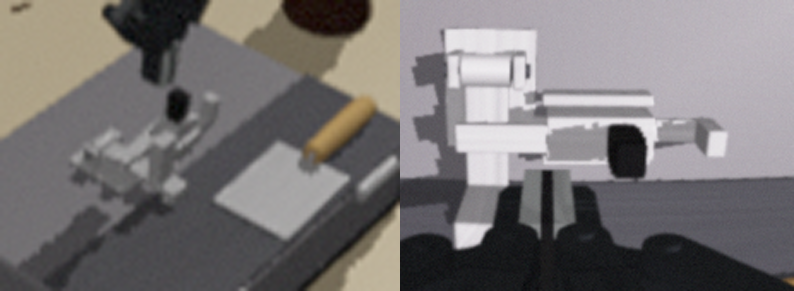

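The left view shows the fingers above the tongue, just beside the black grip. The right view shows the fingertips at (548,200), left of the grip at (627,150) and right of the paddle at (470,215). There is room to go down.

Call:
play_rows(
  steps=[
    [[0,0,-0.4],[0,0,0],0],
    [[0,0,-0.4],[0,0,0],0],
    [[0,0,-0.4],[0,0,0],0],
    [[0,0,-0.4],[0,0,0],0],
    [[0,0,-0.4],[0,0,0],0],
    [[0,0,-0.3],[0,0,0],0],
    [[0,0,0],[0,0,0],0],
    [[0,0,0],[0,0,0],0],
  ],
)

```text
time_s: 6.4
tool_pos: [545.4, 27.4, 107.3]
tcp_rot: [-0.298, -3.127, -0.0]
force: [-0.1, 0.5, 0.1]
gripper_width: -0.1
grip_force: 0.0
```

Call:
play_rows(
  steps=[
    [[0.01,0.05,0],[0,0,0],0],
    [[0.01,0.05,0],[0,0,0],0],
    [[0.01,0.05,0],[0,0,0],0],
    [[0.01,0.05,0],[0,0,0],0],
    [[0.01,0.05,0],[0,0,0],0],
    [[0.01,0.05,0],[0,0,0],0],
    [[0,0,0],[0,0,0],0],
  ],
)

```text
time_s: 7.1
tool_pos: [546.6, 33.5, 107.3]
tcp_rot: [0.298, 3.127, 0.0]
force: [-0.1, 0.1, -0.2]
gripper_width: -0.2
grip_force: 0.0
```

Call:
play_rows(
  steps=[
    [[0.01,0.05,0],[0,0,0],0],
    [[0.01,0.05,0],[0,0,0],0],
    [[0.01,0.05,0],[0,0,0],0],
    [[0.01,0.05,0],[0,0,0],0],
  ],
)

```text
time_s: 7.5
tool_pos: [547.3, 37.5, 107.3]
tcp_rot: [-0.298, -3.127, -0.0]
force: [0.3, -0.0, -0.0]
gripper_width: -0.1
grip_force: 0.0
```

Call:
play_rows(
  steps=[
    [[0.01,0.05,0],[0,0,0],0],
    [[0.01,0.05,0],[0,0,0],0],
    [[0.01,0.05,0],[0,0,0],0],
    [[0.01,0.05,0],[0,0,0],0],
  ],
)

```text
time_s: 7.9
tool_pos: [548.1, 41.3, 107.3]
tcp_rot: [-0.298, -3.127, 0.0]
force: [-0.2, -2.7, -0.3]
gripper_width: -0.2
grip_force: 1.5
```

Call:
play_rows(
  steps=[
    [[0.01,0.05,0],[0,0,0],0],
    [[0.01,0.05,0],[0,0,0],0],
    [[0.01,0.05,0],[0,0,0],0],
    [[0.01,0.05,0],[0,0,0],0],
  ],
)

```text
time_s: 8.3
tool_pos: [548.9, 45.5, 107.3]
tcp_rot: [-0.298, -3.127, -0.0]
force: [-0.3, -3.8, -0.8]
gripper_width: 0.3
grip_force: 1.5
```

Call:
play_rows(
  steps=[
    [[0.01,0.05,0],[0,0,0],0],
    [[0.01,0.05,0],[0,0,0],0],
    [[0.01,0.05,0],[0,0,0],0],
    [[0.01,0.05,0],[0,0,0],0],
  ],
)

```text
time_s: 8.7
tool_pos: [549.7, 49.5, 107.3]
tcp_rot: [-0.298, -3.127, -0.0]
force: [-0.7, -2.9, -1.1]
gripper_width: -0.2
grip_force: 1.5
```

Call:
play_rows(
  steps=[
    [[0.01,0.05,0],[0,0,0],0],
    [[0.01,0.05,0],[0,0,0],0],
    [[0.01,0.05,0],[0,0,0],0],
    [[0.01,0.05,0],[0,0,0],0],
    [[0.01,0.05,0],[0,0,0],0],
  ],
)

```text
time_s: 9.2
tool_pos: [550.7, 54.5, 107.3]
tcp_rot: [-0.298, -3.127, -0.0]
force: [-1.5, -3.2, -1.3]
gripper_width: 0.3
grip_force: 1.5
```

Call:
play_rows(
  steps=[
    [[0.005,0.025,0],[0,0,0],0],
    [[0.005,0.025,0],[0,0,0],0],
    [[0.005,0.025,0],[0,0,0],0],
    [[0.005,0.025,0],[0,0,0],0],
  ],
)

```text
time_s: 9.6
tool_pos: [551.1, 56.4, 107.3]
tcp_rot: [-0.298, -3.127, -0.0]
force: [0.3, -3.5, -1.5]
gripper_width: 0.3
grip_force: 1.5
```

Call:
play_rows(
  steps=[
    [[0.005,0.025,0],[0,0,0],0],
    [[0.005,0.025,0],[0,0,0],0],
    [[0.005,0.025,0],[0,0,0],0],
  ],
)

```text
time_s: 9.9
tool_pos: [551.4, 57.9, 107.3]
tcp_rot: [-0.298, -3.127, -0.0]
force: [-0.3, -3.4, -1.5]
gripper_width: 0.1
grip_force: 1.5
```

Call:
play_rows(
  steps=[
    [[0.005,0.025,0],[0,0,0],0],
    [[0.005,0.025,0],[0,0,0],0],
    [[0.005,0.025,0],[0,0,0],0],
    [[0.005,0.025,0],[0,0,0],0],
  ],
)

```text
time_s: 10.3
tool_pos: [551.8, 59.9, 107.3]
tcp_rot: [-0.298, -3.127, -0.0]
force: [-0.4, -2.2, -1.4]
gripper_width: -0.0
grip_force: 1.5
```

Call:
play_rows(
  steps=[
    [[0.005,0.025,0],[0,0,0],0],
    [[0.005,0.025,0],[0,0,0],0],
    [[0.005,0.025,0],[0,0,0],0],
  ],
)

```text
time_s: 10.6
tool_pos: [552.1, 61.4, 107.3]
tcp_rot: [-0.298, -3.127, -0.0]
force: [-1.6, -3.3, -1.4]
gripper_width: 0.2
grip_force: 1.5
```

Call:
play_rows(
  steps=[
    [[0.003,0.015,0],[0,0,0],0],
    [[0.003,0.015,0],[0,0,0],0],
    [[0.003,0.015,0],[0,0,0],0],
  ],
)

```text
time_s: 10.9
tool_pos: [552.3, 62.3, 107.3]
tcp_rot: [0.298, 3.127, 0.0]
force: [-1.6, -3.2, -1.5]
gripper_width: -0.1
grip_force: 1.9
```

Call:
play_rows(
  steps=[
    [[0.003,0.015,0],[0,0,0],0],
    [[0.003,0.015,0],[0,0,0],0],
    [[0.003,0.015,0],[0,0,0],0],
  ],
)

```text
time_s: 11.2
tool_pos: [552.3, 62.6, 107.3]
tcp_rot: [-0.297, -3.127, 0.001]
force: [-2.1, -10.1, 0.2]
gripper_width: 0.0
grip_force: 5.4
```

Call:
play_rows(
  steps=[
    [[0.003,0.015,0],[0,0,0],0],
    [[0.003,0.015,0],[0,0,0],0],
  ],
)

```text
time_s: 11.4
tool_pos: [552.4, 62.7, 107.3]
tcp_rot: [-0.297, -3.127, 0.002]
force: [-4.1, -14.7, -1.1]
gripper_width: -0.3
grip_force: 7.5
```

The tab met the post at about 22 mm of travel with roughly 15 N. I'll back off, lift, and go round to the far side of the paddle.

Call:
play_rows(
  steps=[
    [[-0.02,-0.1,0],[0,0,0],0],
    [[-0.04,-0.2,0],[0,0,0],0],
    [[0,0,0.3],[0,0,0],0],
    [[0,0,0.6],[0,0,0],0],
    [[0,0,0.6],[0,0,0],0],
    [[0,0,0.6],[0,0,0],0],
    [[0,0,0.6],[0,0,0],0],
    [[0,0,0.3],[0,0,0],0],
    [[0,0,0],[0,0,0],0],
  ],
)

```text
time_s: 12.3
tool_pos: [551.7, 57.8, 168.4]
tcp_rot: [0.298, 3.126, 0.0]
force: [-0.3, -0.2, -0.5]
gripper_width: 0.2
grip_force: 0.0
```

Call:
play_rows(
  steps=[
    [[0.54,-0.85,0],[0,0,0],0],
    [[0.54,-0.85,0],[0,0,0],0],
    [[0.54,-0.85,0],[0,0,0],0],
    [[0.54,-0.85,0],[0,0,0],0],
    [[0,0,0],[0,0,0],0],
    [[0,0,0],[0,0,0],0],
  ],
)

```text
time_s: 12.9
tool_pos: [594.7, -10.9, 166.9]
tcp_rot: [-0.3, -3.126, -0.0]
force: [-0.1, -0.2, -0.5]
gripper_width: -0.3
grip_force: 0.0
```

Run:
```python
from h import *
import pickle
a=get_image("scene")["pixels"][140:220,260:370,::-1];im=get_image("wrist");b=im["pixels"][100:270,140:370,::-1]
pickle.dump(im,open("w4.pkl","wb"))
a=cv2.resize(a,(400,291),interpolation=2);b=cv2.resize(b,(394,291),interpolation=2)
cv2.imwrite("pics/a4.png",np.hstack([a,b]));s=state();print(s["tool_pos"],s["force"])
w=fcloud(im);c,s=np.cos(-.186),np.sin(-.186);q=w.copy();q[...,:2]=(w[...,:2]-[540.7,-5.4])@np.array([[c,-s],[s,c]]);q[...,2]-=75
for n,(x0,x1,y0,y1,z0,z1) in dict(grip=(-25,15,65,110,40,55),post=(-25,25,95,125,15,30),paddle=(10,35,-15,25,28,57),tongue=(-14,6,0,45,22,28),barhinge=(-25,15,-15,20,13,20)).items():
    m=(q[...,0]>x0)&(q[...,0]<x1)&(q[...,1]>y0)&(q[...,1]<y1)&(q[...,2]>z0)&(q[...,2]<z1)
    r=q[m]; print(n,m.sum(),np.percentile(r,[3,50,97],0).round(1).tolist() if len(r) else "")
```

```text
[594.34108001 -10.06159407 167.14580084] [ 0.63142917 -0.28785186  0.78224006]
grip 440 [[-9.1, 80.4, 42.2], [-2.4, 84.6, 49.4], [4.3, 91.8, 50.7]]
post 89 [[-11.2, 95.8, 21.3], [-0.9, 106.5, 23.0], [5.9, 109.6, 25.0]]
paddle 699 [[19.9, -2.2, 31.5], [23.8, 5.9, 54.5], [31.2, 14.3, 55.9]]
tongue 623 [[-8.5, 19.1, 23.1], [-2.8, 31.8, 24.4], [2.9, 44.2, 25.6]]
barhinge 1341 [[-23.7, -1.6, 16.7], [-5.3, 7.1, 18.0], [13.8, 15.2, 19.4]]
```

View pics/a4.png

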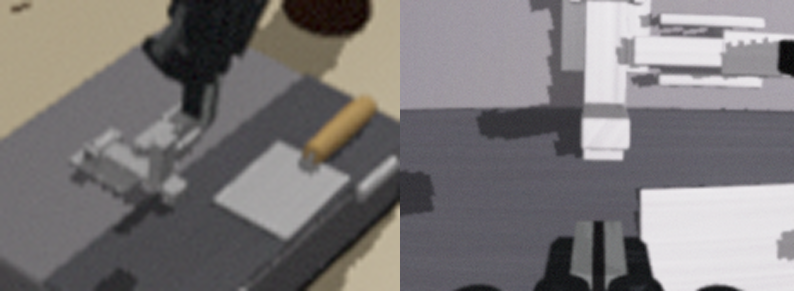

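The right view shows the paddle at (605,130) with the fingertips in line below it at (598,235). The left view shows the tab out against the post. Measured, the tongue tip is at y≈18 and the lever's edge at y≈15, so it is clear. I'll lower beyond the paddle and push it gently.

Call:
play_rows(
  steps=[
    [[0,0,-0.5],[0,0,0],0],
    [[0,0,-0.5],[0,0,0],0],
    [[0,0,-0.5],[0,0,0],0],
    [[0,0,-0.5],[0,0,0],0],
    [[0,0,-0.3],[0,0,0],0],
    [[-0.1,0.02,0],[0,0,0],0],
    [[-0.1,0.02,0],[0,0,0],0],
    [[-0.1,0.02,0],[0,0,0],0],
    [[0,0,0],[0,0,0],0],
  ],
)

```text
time_s: 13.9
tool_pos: [588.5, -9.0, 121.8]
tcp_rot: [0.298, 3.127, 0.0]
force: [-0.2, -0.3, 0.1]
gripper_width: -0.2
grip_force: 0.0
```

Call:
play_rows(
  steps=[
    [[-0.05,0.01,0],[0,0,0],0],
    [[-0.05,0.01,0],[0,0,0],0],
    [[-0.05,0.01,0],[0,0,0],0],
  ],
)

```text
time_s: 14.2
tool_pos: [585.6, -8.4, 121.4]
tcp_rot: [0.298, 3.127, 0.0]
force: [0.5, -0.4, -0.1]
gripper_width: -0.2
grip_force: 0.0
```

Call:
play_rows(
  steps=[
    [[-0.05,0.01,0],[0,0,0],0],
    [[-0.05,0.01,0],[0,0,0],0],
  ],
)

```text
time_s: 14.4
tool_pos: [584.0, -8.1, 121.4]
tcp_rot: [0.298, 3.126, 0.0]
force: [3.8, -1.7, -0.6]
gripper_width: -0.2
grip_force: 1.9
```

Call:
play_rows(
  steps=[
    [[-0.065,0.012,0.1],[0,0,0],0],
    [[-0.065,0.012,0.1],[0,0,0],0],
  ],
)

```text
time_s: 14.6
tool_pos: [581.4, -7.6, 125.6]
tcp_rot: [0.298, 3.126, 0.0]
force: [3.0, -0.4, -0.8]
gripper_width: 0.1
grip_force: 1.7
```

Call:
play_rows(
  steps=[
    [[-0.065,0.012,0.1],[0,0,0],0],
    [[-0.065,0.012,0.1],[0,0,0],0],
    [[-0.065,0.012,0.1],[0,0,0],0],
  ],
)

```text
time_s: 14.9
tool_pos: [577.0, -6.7, 131.5]
tcp_rot: [0.298, 3.127, 0.0]
force: [2.2, 1.8, -0.5]
gripper_width: 0.1
grip_force: 1.3
```

Call:
play_rows(
  steps=[
    [[-0.08,0.015,0.088],[0,0,0],0],
    [[-0.08,0.015,0.088],[0,0,0],0],
    [[-0.08,0.015,0.088],[0,0,0],0],
    [[-0.08,0.015,0.088],[0,0,0],0],
    [[-0.08,0.015,0.088],[0,0,0],0],
  ],
)

```text
time_s: 15.4
tool_pos: [568.8, -5.3, 140.2]
tcp_rot: [-0.298, -3.127, -0.0]
force: [3.3, 0.6, -1.1]
gripper_width: 0.2
grip_force: 1.1
```

Call:
play_rows(
  steps=[
    [[-0.095,0.018,0.072],[0,0,0],0],
    [[-0.095,0.018,0.072],[0,0,0],0],
    [[-0.095,0.018,0.072],[0,0,0],0],
    [[-0.095,0.018,0.072],[0,0,0],0],
    [[-0.095,0.018,0.072],[0,0,0],0],
  ],
)

```text
time_s: 15.9
tool_pos: [559.4, -3.5, 147.4]
tcp_rot: [-0.298, -3.127, 0.0]
force: [2.8, -0.4, -0.3]
gripper_width: 0.2
grip_force: 1.0
```

Call:
play_rows(
  steps=[
    [[-0.107,0.02,0.055],[0,0,0],0],
    [[-0.107,0.02,0.055],[0,0,0],0],
    [[-0.107,0.02,0.055],[0,0,0],0],
    [[-0.107,0.02,0.055],[0,0,0],0],
    [[-0.107,0.02,0.055],[0,0,0],0],
  ],
)

```text
time_s: 16.4
tool_pos: [548.7, -1.5, 152.9]
tcp_rot: [-0.298, -3.127, -0.0]
force: [1.8, 1.4, -0.0]
gripper_width: -0.2
grip_force: 1.0
```

Call:
play_rows(
  steps=[
    [[-0.114,0.022,0.036],[0,0,0],0],
    [[-0.114,0.022,0.036],[0,0,0],0],
    [[-0.114,0.022,0.036],[0,0,0],0],
    [[-0.114,0.022,0.036],[0,0,0],0],
    [[-0.114,0.022,0.036],[0,0,0],0],
  ],
)

```text
time_s: 16.9
tool_pos: [537.3, 0.8, 156.5]
tcp_rot: [0.298, 3.127, 0.0]
force: [3.1, 0.3, 1.7]
gripper_width: 0.1
grip_force: 1.4
```

Run:
```python
from h import *
a=get_image("scene")["pixels"][140:220,260:370,::-1];im=get_image("wrist");b=im["pixels"][100:270,140:370,::-1]
a=cv2.resize(a,(400,291),interpolation=2);b=cv2.resize(b,(394,291),interpolation=2)
cv2.imwrite("pics/a5.png",np.hstack([a,b]));s=state();print(s["tool_pos"],s["force"])
```

```text
[537.09311151   0.80926217 156.52988933] [1.57594436 0.99375455 2.35999681]
```

View pics/a5.png

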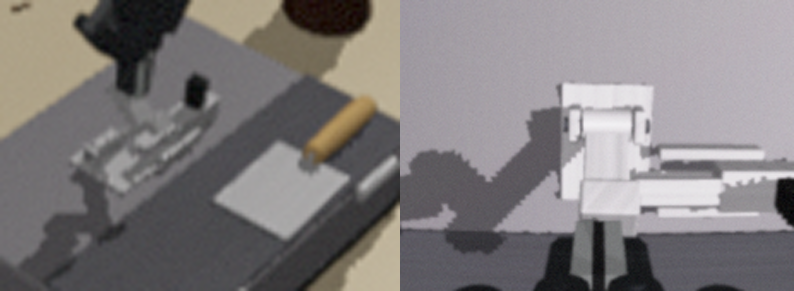

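The scene view shows the lever about half raised, with the fingers on the paddle. Now I'll move over to the far side and push the bar's underside upright.

Call:
play_rows(
  steps=[
    [[0.1,-0.02,0.3],[0,0,0],0],
    [[0.2,-0.04,0.4],[0,0,0],0],
    [[0.5,-0.09,0],[0,0,0],0],
    [[0.5,-0.09,0],[0,0,0],0],
    [[0.5,-0.09,0],[0,0,0],0],
    [[0.45,-0.08,0],[0,0,0],0],
    [[0,0,0],[0,0,0],0],
    [[0,0,-0.5],[0,0,0],0],
    [[0,0,-0.5],[0,0,0],0],
    [[0,0,-0.5],[0,0,0],0],
    [[0,0,-0.3],[0,0,0],0],
    [[0,0,0],[0,0,0],0],
  ],
)

```text
time_s: 18.2
tool_pos: [582.0, -7.4, 133.3]
tcp_rot: [-0.298, -3.126, -0.0]
force: [-0.4, -0.1, -0.0]
gripper_width: 0.1
grip_force: 0.0
```

Call:
play_rows(
  steps=[
    [[-0.1,0.019,0],[0,0,0],0],
    [[-0.1,0.019,0],[0,0,0],0],
    [[-0.1,0.019,0],[0,0,0],0],
    [[-0.1,0.019,0],[0,0,0],0],
    [[-0.1,0.019,0],[0,0,0],0],
    [[-0.1,0.019,0],[0,0,0],0],
  ],
)

```text
time_s: 18.8
tool_pos: [573.3, -5.7, 136.5]
tcp_rot: [0.297, 3.119, -0.0]
force: [8.0, -1.1, 6.6]
gripper_width: -0.3
grip_force: 4.2
```

Call:
play_rows(
  steps=[
    [[-0.1,0.019,0],[0,0,0],0],
    [[-0.1,0.019,0],[0,0,0],0],
    [[-0.1,0.019,0],[0,0,0],0],
    [[-0.1,0.019,0],[0,0,0],0],
    [[-0.1,0.019,0],[0,0,0],0],
    [[-0.1,0.019,0],[0,0,0],0],
  ],
)

```text
time_s: 19.4
tool_pos: [558.3, -2.9, 134.5]
tcp_rot: [0.298, 3.127, 0.0]
force: [3.0, -0.1, 1.9]
gripper_width: 0.2
grip_force: 1.6
```

Run:
```python
from h import *
a=get_image("scene")["pixels"][140:220,260:370,::-1];im=get_image("wrist");b=im["pixels"][100:270,140:370,::-1]
a=cv2.resize(a,(400,291),interpolation=2);b=cv2.resize(b,(394,291),interpolation=2)
cv2.imwrite("pics/a6.png",np.hstack([a,b]));s=state();print(s["tool_pos"],s["force"])
```

```text
[558.02501113  -2.82266936 134.30908132] [1.82936506 0.27366528 1.4407104 ]
```

View pics/a6.png

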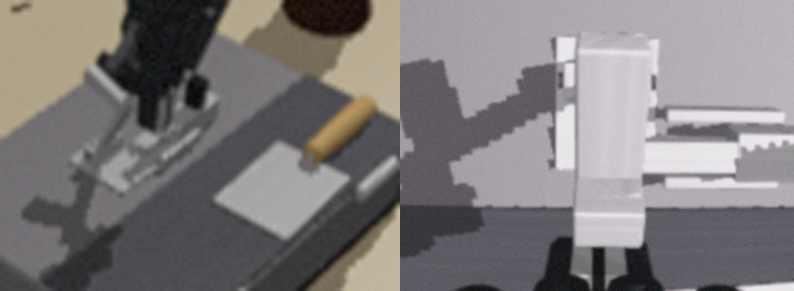

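The scene view shows the lever at about 60°, from the hinge at (85,160) to the end at (125,90), with the fingers on its underside. I'll keep pushing.

Call:
play_rows(
  steps=[
    [[-0.1,0.019,0],[0,0,0],0],
    [[-0.1,0.019,0],[0,0,0],0],
    [[-0.1,0.019,0],[0,0,0],0],
    [[-0.1,0.019,0],[0,0,0],0],
    [[-0.1,0.019,0],[0,0,0],0],
    [[-0.1,0.019,0],[0,0,0],0],
    [[-0.1,0.019,0],[0,0,0],0],
    [[-0.1,0.019,0],[0,0,0],0],
    [[-0.1,0.019,0],[0,0,0],0],
    [[-0.1,0.019,0],[0,0,0],0],
  ],
)

```text
time_s: 20.5
tool_pos: [538.3, 0.9, 134.4]
tcp_rot: [-0.298, -3.127, -0.0]
force: [1.8, -0.4, 1.5]
gripper_width: -0.1
grip_force: 1.0
```

Call:
play_rows(
  steps=[
    [[-0.1,0.019,0],[0,0,0],0],
    [[-0.1,0.019,0],[0,0,0],0],
    [[-0.1,0.019,0],[0,0,0],0],
  ],
)

```text
time_s: 20.8
tool_pos: [532.3, 2.0, 134.4]
tcp_rot: [-0.298, -3.127, -0.0]
force: [3.0, -0.6, 1.9]
gripper_width: 0.2
grip_force: 0.9
```

Call:
play_rows(
  steps=[
    [[-0.05,0.01,0],[0,0,0],0],
    [[-0.05,0.01,0],[0,0,0],0],
    [[0,0,0],[0,0,0],0],
  ],
)

```text
time_s: 21.1
tool_pos: [530.4, 2.5, 134.4]
tcp_rot: [-0.298, -3.127, -0.0]
force: [1.0, 0.7, 1.1]
gripper_width: 0.2
grip_force: 0.5
```

Call:
play_rows(
  steps=[
    [[-0.05,0.01,0],[0,0,0],0],
    [[-0.05,0.01,0],[0,0,0],0],
    [[0,0,0],[0,0,0],0],
  ],
)

```text
time_s: 21.4
tool_pos: [529.8, 2.5, 134.6]
tcp_rot: [0.298, 3.124, -0.0]
force: [8.0, -0.9, -2.2]
gripper_width: 0.3
grip_force: 4.0
```

Call:
play_rows(
  steps=[
    [[0.1,-0.019,0],[0,0,0],0],
    [[0.4,-0.08,0],[0,0,0],0],
    [[0.8,-0.16,0],[0,0,0],0],
    [[0.8,-0.16,0],[0,0,0],0],
    [[0.8,-0.16,0.5],[0,0,0],0],
    [[0.5,-0.1,0.9],[0,0,0],0],
    [[0,0,0.9],[0,0,0],0],
    [[0,0,0.9],[0,0,0],0],
    [[0,0,0.5],[0,0,0],0],
    [[0,0,0],[0,0,0],0],
    [[0,0,0],[0,0,0],0],
  ],
)

```text
time_s: 22.5
tool_pos: [596.3, -10.7, 207.8]
tcp_rot: [-0.298, -3.127, -0.0]
force: [-0.9, 0.4, 0.4]
gripper_width: -0.2
grip_force: 0.0
```

Run:
```python
from h import *
a=get_image("scene")["pixels"][120:220,240:380,::-1];im=get_image("wrist");b=im["pixels"][60:270,140:370,::-1]
a=cv2.resize(a,(420,300),interpolation=2);b=cv2.resize(b,(329,300),interpolation=2)
cv2.imwrite("pics/a7.png",np.hstack([a,b]));s=state();print(s["tool_pos"],s["force"])
```

```text
[596.15892893 -10.74008669 207.44825684] [-0.14060315  0.24992366  0.91886665]
```

View pics/a7.png

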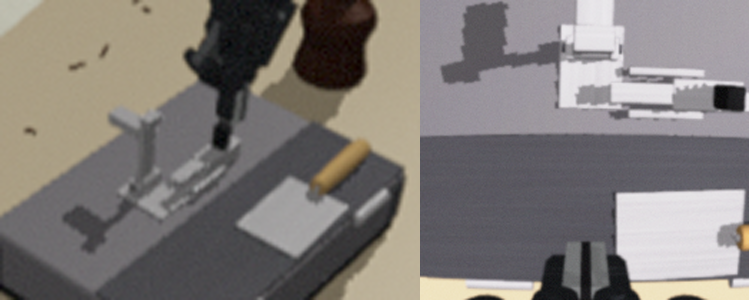

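The scene view shows the lever upright at (145,150) with the paddle pointing to -x. The tab is out at (220,140), and the gripper is clear of everything. The lever reached its end stop (8 N felt), so I'm handing in.

```bash
python3 -c "from station import job_done;print(job_done())"
```

```text
the job is handed in; nothing more can be done
None
```

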